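# Hang the hook-on cup in the notch of the scrap bin's rim

### The arm

A 7-joint arm with a two-finger parallel gripper is mounted at the origin on a cart in front of the work surface, level with it; the furniture and walls round the work are solid. World frame = base frame: x ahead of the robot, y to its left, z up, the work surface at z = 0. Lengths are in mm, angles in rad, forces in N, time in s.
With the tool pointing down it reaches from about 400 to 875 mm from the base axis. Payload 4.4 kg.
Tool frame: the origin (TCP) lies between the finger pads; the fingertips stand 22 mm ahead of it and the grasp point (between the pads) lies 3 mm ahead of it; z points along the fingers, y is the line along which they close (so a half turn about z gives the same grasp; the last joint's range is limited). The gripper opens to 85 mm and grips with 20 to 120 N. Pads are 22 mm wide; open, the fingers measure 114 mm over their backs; the gripper's body (76 mm by 85 mm) begins 54 mm behind the grasp point. The pads swing forward as they close: fully open they stand 13 mm farther back than shut.
Start: joints at [-1.208, 0.628, 0.038, 1.517, -0.027, 0.996, -0.02], TCP at [270.236, 591.177, 253.313] pointing down, gripper open.
Joint ranges: [-3.06, 3.06], [-0.37, 2.12], [-1.25, 1.32], [0.18, 2.47], [-1.1, 4.24], [0.23, 1.98], [-2.94, 2.94]. Speed limits (rad/s): [2.57, 2.57, 3.14, 3.14, 3.14, 3.14, 3.14].

### API

Orientations are given as [roll, pitch, yaw] about the fixed x, y, z axes, in that order (R = Rz(yaw) Ry(pitch) Rx(roll)).
In Python, from cell import ctrl gives the robot as it stands.
- The arm moves only by the tool step_arm, never from a script. Its argument "plan" is a list of rows, each an object of numbers: "dx", "dy", "dz": the shift along the tool's x, y, z scaled (see below); "ax", "ay", "az": the turn, a rotation vector about the tool's x, y, z scaled (see below); "gripper": the opening, from 0 (shut) to 1 (fully open). A call has 1 to 20 rows; each row shifts and turns the commanded pose from where the row before left it, along the tool's axes as they then stand; what a row does not reach is not made up. The controller multiplies each number of a shift by 0.3 m and each number of a turn by 90 degrees. A row lasts 1/8 s, in which the tool goes at most 62.5 mm and 10.7 degrees, less where a joint would pass 70% of its speed; a pose out of reach is approached as far as the arm can. A call with a number of a shift or a turn outside -1 to 1 is refused whole. A call with a gripper value outside its range is refused whole. The fingers move at their own pace and stop on an object; the grip force is fixed at half the most. Time passes only in rows, so rows that do not move let the fingers close. It gives the time, the measured TCP pose, the force, the opening and the grip force at its end, in the units of the state.
- ctrl.read_state(): the state, without advancing time (a new reading comes with each control period).
- ctrl.get_image(name): name is "side" or "top"; returns a dict with "color" (400x640x3 uint8, red, green, blue), "range_z" (400x640 float32, mm along the optical axis (not along the pixel's ray), 0 where there is no reading), "fx", "fy", "cx", "cy" (pixels), "T" (4x4, takes a point from camera to world coordinates). Camera axes: x right, y down, z forward; pixel columns grow to the right and rows downward; lengths in mm; the calibration is good to about 2 mm. A picture is of the moment at which its call begins.
- ctrl.finish_job(): hands the job in; it is judged then, once.
The state is a dict: "clock": time; "qpos": joint angles; "qd": joint speeds; "tau": joint torques, N m; "eef_pos": TCP position; "tool_rot": TCP orientation; "force": force on the tool from outside, world axes, zero at the start; "torque": the same for the moment, N m; "width": finger opening in mm; "gripper_force": force on a finger pad.
Only numpy, scipy, OpenCV 4.12 (cv2) and the standard library are available. Lean on these libraries where they do the work, as an engineer would, in place of code of your own. Each camera call takes 0.05 s, during which the arm holds its last target. There are 200 camera calls.

### The job

Pick up the yellow hook-on cup by its black handle and hang its hook over the notched steel strip on the near rim of the green scrap bin, with the cup outside; slide it gently along the strip until the hook drops fully down into the notch, then let go so that the cup hangs there upright and still. Handle it lightly - never force the cup against the bin - and do not disturb the other things on the bench or the ring in the bin.

Things in the scene. Friction and masses are not known exactly. Their poses are not given: they have to be found in the camera images.
- cup: Yellow open steel cup, 50 (x) x 60 (y) x 70 mm high, about 0.3 kg (varies), standing upright. Origin: centre of its underside; z up; +x points from the cup to its hook. A dark strap, 24 mm wide in y, rises on the +x face to z = 101 mm and bends over forward into the hook and back over the cup (x -10 to +39 mm), carrying a 12 mm spring barrel (top z = 119 mm) and the handle at x = +4 mm.
- hook (a point): On the cup, axes as the cup's: top of the hook's gap (centre of the underside of its bridge), at (32, 0, 97) mm in the cup's frame. The hook opens downward; its gap is 8 mm wide (x 28 to 36 mm), its outer lip 3 mm thick and reaches 12 mm below this point.
- grip (a point): Black handle block, 30 (x) x 14 (y) x 34 mm high; point on its axis 18 mm above its lower end, at (4, 0, 155) mm in the cup's frame. Take it across the 14 mm. It cannot turn but is sprung and damped: it pushes straight down up to 16 mm (2 N to start, 8.4 N at the end, then solid). With the hook resting on something, lowering it presses the hook; the force falls when the hook drops.
- bin_edge (a point): Middle of the top edge of the bin's near wall; x into the bin, y along the wall, z up. On the edge, in the wall's plane, stands a steel strip 4 mm thick, 180 long, 20 high. In its middle is a notch 29 mm wide, 8 deep (floor 12 mm above this point) for the hook. The strip is fast, but its place varies and is not measured: notch centre between y = -30 and +30 mm; find it by feel or sight.
- bin: Green scrap bin, fixed to the bench, 160 (x) x 240 (y) x 110 mm high, walls 4 mm, with the notched bare-steel strip on its near wall as part of it. Origin: centre of its underside, axes as for bin_edge.
- ring: Dark steel ring, 104 mm across, 8 mm thick, lying on the bin's floor; leave it.
- tin_0: Red shop tin, 68 mm wide, 102 mm high; bystander. Origin: centre of its underside.
- hole_saw: Rusty tan hole saw, 44 mm wide, 46 mm high, teeth up; bystander.
- tape_green: Roll of green tape, 112 mm wide, 36 mm high; bystander.
- soapstone: Flat silvery soapstone holder, 16x138x9 mm; bystander lying between cup and bin.
Not all that is in view belongs to the job. Several things look just like the cup: the one meant starts farthest from the robot's base.

How it is judged:
By the outcome, as a careful person would: the job done as asked, in the order asked, and still so for the second after the job is handed in, with the robot touching nothing.
It also fails if it takes over 51 s, if anything falls off the work surface, if the arm or the gripper's body presses on something with over 40 N, if the wrist force passes 120 N, or if a joint passes its speed limit or range.

## Working session

There is one attempt and no reset: what is moved stays moved. The work goes in short steps, Python scripts to look and compute and a tool call to move; the robot and the scene stay as the last step left them, time stands still between calls to the robot, and variables do not carry over. Pictures are saved under pics/ and viewed, at most 10 in all, crops included, and the job is handed in when it is done.

Besides the shell and the picture viewer there is one more tool, called after "Emit:" by a JSON object that holds its "fn" and its "kwargs", one argument or row to a line. step_arm: Moves the arm, as the interface text tells. Shifts and turns lie within -1 to 1; 1 stands for 0.3 m of shift or 90 degrees of turn. Its arguments: {"type":"object","properties":{"plan":{"type":"array"}},"required":["plan"]}

```bash
mkdir -p pics && cat > h.py <<'E'
import numpy as np, cv2
from cell import ctrl
def look(n,f=None):
    im=ctrl.get_image(n)
    if f: cv2.imwrite('pics/'+f,im['color'][...,::-1])
    return im
def cloud(im):
    z=im['range_z'].astype(float); v,u=np.indices(z.shape)
    P=np.stack([(u-im['cx'])/im['fx']*z,(v-im['cy'])/im['fy']*z,z],-1)
    P=P@im['T'][:3,:3].T+im['T'][:3,3]; P[z==0]=np.nan
    return P
E
python3 - <<'E'
from h import *
for n in('top','side'):
    im=look(n,n+'0.png'); np.savez(n+'0.npz',P=cloud(im),c=im['color'],T=im['T'])
    print(n,im['T'].round(2).tolist(),im['fx'],im['cx'],im['cy'])
s=ctrl.read_state();print(s)
E
```

```text
top [[0.02, -0.99, 0.17, 288.87], [-1.0, -0.01, 0.01, -46.18], [-0.01, -0.17, -0.99, 1523.6], [0.0, 0.0, 0.0, 1.0]] 443.6749673367677 316.91687165744554 205.84315752975843
side [[0.06, 0.86, -0.5, 1154.74], [1.0, -0.06, 0.03, -97.29], [-0.0, -0.5, -0.87, 1221.01], [0.0, 0.0, 0.0, 1.0]] 491.49816013370145 310.9784804432565 201.93567972891924
{'clock': 0.1, 'qpos': array([-1.20782581,  0.62927522,  0.03844255,  1.51824527, -0.02698642,
        0.99629364, -0.020013  ]), 'qd': array([-1.03056669e-03, -2.17626355e-03, -6.72944179e-04, -2.63995906e-03,
       -2.03713543e-05,  4.08311821e-04,  4.86656384e-04]), 'tau': array([ 3.00958236e-03, -5.64529824e+01,  1.23021327e+00, -1.93973190e+01,
        1.11978542e-02,  5.50001540e-03, -1.33996016e-05]), 'eef_pos': array([270.00090005, 590.70841037, 252.47425418]), 'tool_rot': array([-3.13988934e+00,  2.78961314e-05,  2.71281885e+00]), 'force': array([ 0.0150575 ,  0.38646102, -0.31980467]), 'torque': array([ 0.05023186, -0.02764413, -0.03867472]), 'gripper_force': 0.0, 'width': 85.48232934747097}
```

View pics/top0.png

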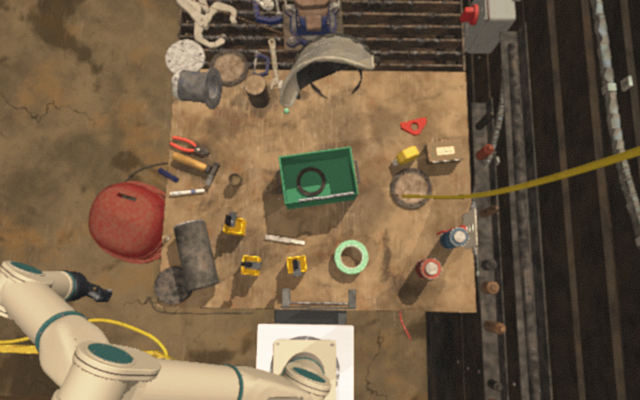

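View pics/side0.png

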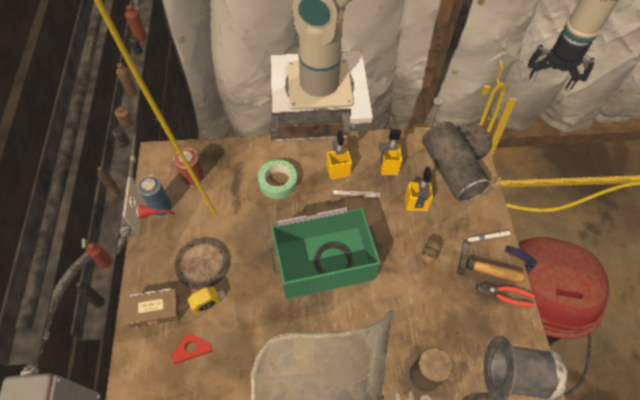

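Top view: yellow cups at px (234,226), (251,265), (296,265), with the green bin around (318,178) and the soapstone at (285,240). The (234,226) cup looks farthest from the base. In the side view it is at (420,195), and the strip is on the bin edge at about (310,215).

```bash
python3 - <<'E'
from h import *
for n in('top','side'):
    d=np.load(n+'0.npz');P=d['P'];c=d['c'];hsv=cv2.cvtColor(c,cv2.COLOR_RGB2HSV)
    Y=((hsv[...,0]>17)&(hsv[...,0]<32)&(hsv[...,1]>150)&(hsv[...,2]>110)).astype(np.uint8)
    k,l,st,ce=cv2.connectedComponentsWithStats(Y)
    for i in range(1,k):
        if st[i,4]<40: continue
        q=P[l==i]; m=np.nanmedian(q,0)
        if not(200<m[0]<900 and abs(m[1])<500):continue
        print(n,'Y',ce[i].round(),st[i,4],m.round(),np.nanmax(q[:,2]).round())
        # everything near
        R=P.reshape(-1,3);near=np.hypot(R[:,0]-m[0],R[:,1]-m[1])<70
        A=R[near&(R[:,2]>50)&(R[:,2]<90)];B=R[near&(R[:,2]>145)&(R[:,2]<180)];
        C=R[near&(R[:,2]>90)&(R[:,2]<125)]
        for nm,X in(('body',A),('strap',C),('handle',B)):
            if len(X)>3:
                r=cv2.minAreaRect(X[:,:2].astype(np.float32));print('  ',nm,len(X),X.mean(0).round(),X[:,2].max().round(),np.round(r[0],1),np.round(r[1],1),round(r[2],1))
    G=(hsv[...,0]>65)&(hsv[...,0]<90)&(hsv[...,1]>120)
    R=P[G];R=R[(R[:,2]>103)&(R[:,2]<118)&(R[:,0]>450)]
    r=cv2.minAreaRect(R[:,:2].astype(np.float32));print(n,'rim',len(R),r,R[:,2].mean());print(cv2.boxPoints(r).round())
    R=P.reshape(-1,3);S=R[(R[:,2]>117)&(R[:,2]<140)&(R[:,0]>450)&(R[:,0]<800)&(abs(R[:,1]+60)<200)]
    if len(S): 
        r=cv2.minAreaRect(S[:,:2].astype(np.float32));print(n,'strip',len(S),r)
        print(S[np.argsort(S[:,1])][::max(1,len(S)//25)].round().tolist())
for n,(u0,u1,v0,v1) in {'top':(215,375,130,280),'side':(260,450,120,270)}.items():
    c=np.load(n+'0.npz')['c'][v0:v1,u0:u1,::-1];cv2.imwrite(f'pics/{n}0c.png',cv2.resize(c,None,fx=4,fy=4,interpolation=cv2.INTER_CUBIC))
E
```

```text
top Y [407. 155.] 274 [ 722. -342.   54.] 70.0
   body 171 [ 728. -343.   59.] 70.0 [ 729.5 -343.6] [36.8 63.1] 24.1
top Y [543. 177.] 1182 [ 453. -402.  854.] 1031.0
   body 46 [ 438. -457.   70.] 89.0 [ 440.8 -459.6] [11.6 47.3] 82.4
   strap 85 [ 439. -461.  114.] 125.0 [ 440.7 -461.3] [17.4 46.9] 81.9
top Y [236. 227.] 272 [464. 237.  18.] 150.0
   body 80 [465. 237.  66.] 85.0 [476.9 243.9] [61.6 61.9] 84.9
   strap 84 [486. 239. 102.] 120.0 [485.6 241.4] [23.7 48.6] 84.9
   handle 57 [474. 242. 166.] 173.0 [474.3 243.2] [13.6 28.4] 85.1
top Y [251. 258.] 112 [364. 187.  25.] 173.0
   body 78 [340. 184.  67.] 90.0 [340. 178.] [64.6 59.7] 85.2
   strap 83 [338. 164. 101.] 107.0 [339.3 169.5] [49.1 22.4] 89.8
   handle 52 [340. 178. 169.] 178.0 [340.3 179.4] [29.9 13.5] 83.3
top Y [296. 263.] 241 [350.  28.   8.] 174.0
   body 68 [350.  33.  68.] 76.0 [346.   31.3] [50.1 59.5] 8.5
   strap 76 [325.  27. 102.] 108.0 [331.   29.2] [47.8 23.8] 8.1
   handle 49 [342.  30. 170.] 178.0 [342.  31.] [28.4 13.9] 9.3
top Y [249. 271.] 129 [319. 192.   8.] 107.0
   body 78 [340. 184.  67.] 9
[... 2141 characters left out ...]
 -150.0, 119.0], [575.0, -144.0, 128.0], [576.0, -137.0, 117.0], [575.0, -131.0, 132.0], [570.0, -126.0, 126.0], [573.0, -119.0, 126.0], [572.0, -114.0, 128.0], [570.0, -106.0, 125.0], [567.0, -101.0, 129.0], [570.0, -93.0, 128.0], [566.0, -88.0, 130.0], [567.0, -81.0, 127.0], [564.0, -75.0, 126.0], [563.0, -65.0, 117.0], [560.0, -55.0, 120.0], [559.0, -47.0, 118.0], [558.0, -39.0, 132.0], [559.0, -32.0, 122.0], [557.0, -27.0, 129.0], [558.0, -21.0, 118.0], [553.0, -14.0, 131.0], [555.0, -8.0, 122.0], [554.0, -1.0, 129.0], [554.0, 7.0, 135.0], [551.0, 12.0, 124.0], [549.0, 20.0, 130.0], [549.0, 26.0, 118.0]]<stdin>:20: RuntimeWarning: Mean of empty slice.
  ret = ret.dtype.type(ret / rcount)
```

View pics/side0c.png

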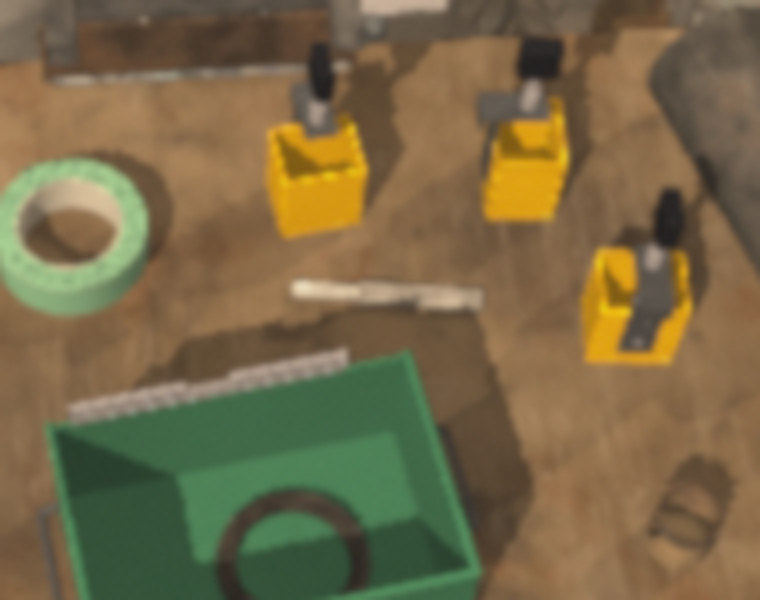

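View pics/top0c.png

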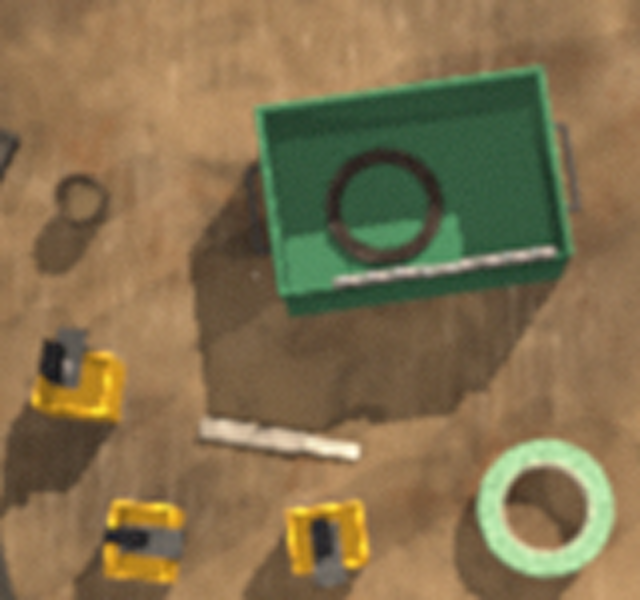

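The target cup's hook points roughly +x (yaw about -5°), with the handle near (476, 242). In the side crop the notch shows at (208,387), which matches the height dip at y of about -62. The strip runs from (550,28) to (575,-150).

```bash
cat >> h.py <<'E'
def go(x,y,z,yaw_deg,s=None):
    """shift (units, tool axes) after turning to yaw; also turn units"""
    s=s or ctrl.read_state(); p=np.array(s['eef_pos']); ps=np.radians(yaw_deg)
    d=np.array([x,y,z])-p; yaw=np.degrees(s['tool_rot'][2])
    dx=d@[np.cos(ps),np.sin(ps),0]; dy=d@[np.sin(ps),-np.cos(ps),0]
    print('turn az',round(-((yaw_deg-yaw+180)%360-180)/90,4),'then dx dy dz',(np.array([dx,dy,-d[2]])/300).round(4), 'rot',np.round(s['tool_rot'],4))
E
python3 - <<'E'
from h import *
go(476,242.4,235,175)
for n in('top','side'):
    P=np.load(n+'0.npz')['P'].reshape(-1,3)
    S=P[(P[:,2]>112)&(P[:,2]<135)&(P[:,0]>530)&(P[:,0]<590)&(P[:,1]>-145)&(P[:,1]<22)]
    S=S[abs(S[:,0]-(554-.145*S[:,1]))<8]
    vx,vy,x0,y0=cv2.fitLine(S[:,:2].astype(np.float32),cv2.DIST_HUBER,0,.01,.01).ravel()
    print(n,len(S),np.degrees(np.arctan2(-vx,vy))%180,'x at y=-60:',x0+(-60-y0)*vx/vy)
    for y in range(-155,40,8):
        q=S[abs(S[:,1]-y)<4]
        if len(q):print(y,q[:,2].max().round(),end='; ')
E
```

```text
turn az -0.2174 then dx dy dz [-0.7852 -1.0968  0.0582] rot [-3.1399  0.      2.7128]
top 106 8.841965 x at y=-60: 558.6228
-147 131.0; -139 134.0; -131 134.0; -123 129.0; -115 133.0; -107 131.0; -99 128.0; -91 129.0; -83 130.0; -75 128.0; -67 122.0; -59 125.0; -51 127.0; -43 131.0; -35 131.0; -27 133.0; -19 135.0; -11 128.0; -3 134.0; 5 133.0; 13 131.0; 21 130.0; side 280 9.169205 x at y=-60: 562.78503
-147 132.0; -139 132.0; -131 132.0; -123 131.0; -115 132.0; -107 130.0; -99 132.0; -91 132.0; -83 132.0; -75 132.0; -67 122.0; -59 124.0; -51 132.0; -43 132.0; -35 131.0; -27 133.0; -19 132.0; -11 133.0; -3 134.0; 5 135.0; 13 131.0; 21 132.0;
```

Emit:
{"fn": "step_arm", "kwargs": {
  "plan": [
    {"az": -0.109,"gripper": 1},
    {"az": -0.109,"gripper": 1},
    {"dx": -0.098,"dy": -0.137,"dz": 0.007,"gripper": 1},
    {"dx": -0.098,"dy": -0.137,"dz": 0.007,"gripper": 1},
    {"dx": -0.098,"dy": -0.137,"dz": 0.007,"gripper": 1},
    {"dx": -0.098,"dy": -0.137,"dz": 0.007,"gripper": 1},
    {"dx": -0.098,"dy": -0.137,"dz": 0.007,"gripper": 1},
    {"dx": -0.098,"dy": -0.137,"dz": 0.007,"gripper": 1},
    {"dx": -0.098,"dy": -0.137,"dz": 0.007,"gripper": 1},
    {"dx": -0.098,"dy": -0.137,"dz": 0.007,"gripper": 1},
    {"gripper": 1},
    {"gripper": 1}
  ]
}}

```text
invalid input
```

Emit:
{"fn": "step_arm", "kwargs": {
  "plan": [
    {"dx": 0,"dy": 0,"dz": 0,"ax": 0,"ay": 0,"az": -0.109,"gripper": 1.0},
    {"dx": 0,"dy": 0,"dz": 0,"ax": 0,"ay": 0,"az": -0.109,"gripper": 1.0}
  ]
}}

```text
clock: 0.35
eef_pos: [270.0, 590.9, 252.7]
tool_rot: [-3.14, -0.0, 3.061]
force: [0.7, 0.3, -0.0]
width: 85.3
gripper_force: 0.0
```

All keys are required.

Emit:
{"fn": "step_arm", "kwargs": {
  "plan": [
    {"dx": -0.098,"dy": -0.137,"dz": 0.007,"ax": 0,"ay": 0,"az": 0,"gripper": 1},
    {"dx": -0.098,"dy": -0.137,"dz": 0.007,"ax": 0,"ay": 0,"az": 0,"gripper": 1},
    {"dx": -0.098,"dy": -0.137,"dz": 0.007,"ax": 0,"ay": 0,"az": 0,"gripper": 1},
    {"dx": -0.098,"dy": -0.137,"dz": 0.007,"ax": 0,"ay": 0,"az": 0,"gripper": 1},
    {"dx": -0.098,"dy": -0.137,"dz": 0.007,"ax": 0,"ay": 0,"az": 0,"gripper": 1},
    {"dx": -0.098,"dy": -0.137,"dz": 0.007,"ax": 0,"ay": 0,"az": 0,"gripper": 1},
    {"dx": -0.098,"dy": -0.137,"dz": 0.007,"ax": 0,"ay": 0,"az": 0,"gripper": 1},
    {"dx": -0.098,"dy": -0.137,"dz": 0.007,"ax": 0,"ay": 0,"az": 0,"gripper": 1},
    {"dx": 0,"dy": 0,"dz": 0,"ax": 0,"ay": 0,"az": 0,"gripper": 1},
    {"dx": 0,"dy": 0,"dz": 0,"ax": 0,"ay": 0,"az": 0,"gripper": 1}
  ]
}}

```text
clock: 1.6
eef_pos: [475.8, 243.6, 236.3]
tool_rot: [3.141, -0.001, 3.055]
force: [0.1, 0.5, -0.5]
width: 85.4
gripper_force: 0.0
```

```bash
python3 - <<'E'
from h import *
im=look('side');c=im['color'][90:230,350:500,::-1];cv2.imwrite('pics/g1.png',cv2.resize(c,None,fx=4,fy=4,interpolation=cv2.INTER_CUBIC))
go(476,242.4,157.5,175)
E
```

```text
turn az 0.0015 then dx dy dz [-0.0023 -0.0065  0.2628] rot [ 3.1410e+00 -8.0000e-04  3.0567e+00]
```

View pics/g1.png

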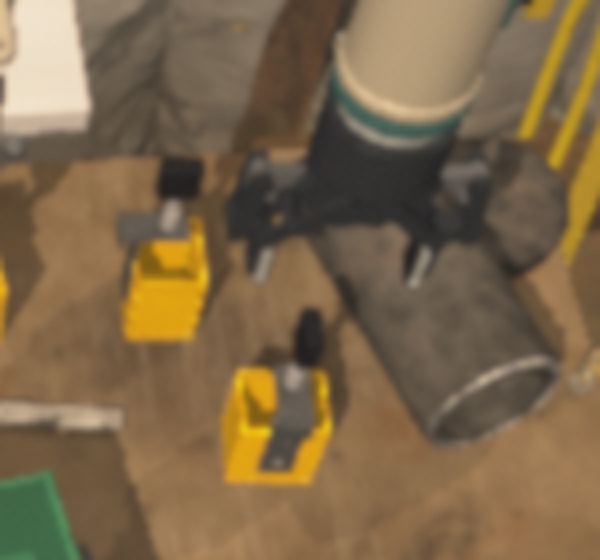

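Fingers straddle the handle: tips at crop (262,265) and (418,268), handle at (312,335). I'll lower around it and check the centring before closing.

Emit:
{"fn": "step_arm", "kwargs": {
  "plan": [
    {"dx": 0,"dy": 0,"dz": 0.07,"ax": 0,"ay": 0,"az": 0,"gripper": 1},
    {"dx": 0,"dy": -0.003,"dz": 0.07,"ax": 0,"ay": 0,"az": 0,"gripper": 1},
    {"dx": 0,"dy": -0.003,"dz": 0.07,"ax": 0,"ay": 0,"az": 0,"gripper": 1},
    {"dx": 0,"dy": 0,"dz": 0.05,"ax": 0,"ay": 0,"az": 0,"gripper": 0.6},
    {"dx": 0,"dy": 0,"dz": 0,"ax": 0,"ay": 0,"az": 0,"gripper": 0.5},
    {"dx": 0,"dy": 0,"dz": 0,"ax": 0,"ay": 0,"az": 0,"gripper": 0.5}
  ]
}}

```text
clock: 2.4
eef_pos: [476.3, 242.2, 159.0]
tool_rot: [3.141, 0.001, 3.056]
force: [-0.3, 0.6, -0.2]
width: 42.7
gripper_force: 0.0
```

```bash
python3 - <<'E'
from h import *
a=[]
for n in('side','top'):
    im=look(n);v,u=(110,360) if n=='side' else (180,190)
    a.append(cv2.resize(im['color'][v:v+100,u:u+100,::-1],None,fx=4,fy=4,interpolation=cv2.INTER_CUBIC))
cv2.imwrite('pics/g2.png',np.hstack(a));print(ctrl.read_state()['eef_pos'],ctrl.read_state()['width'])
E
```

```text
[476.50844148 241.96985293 159.25632475] 42.698782809580926
```

View pics/g2.png

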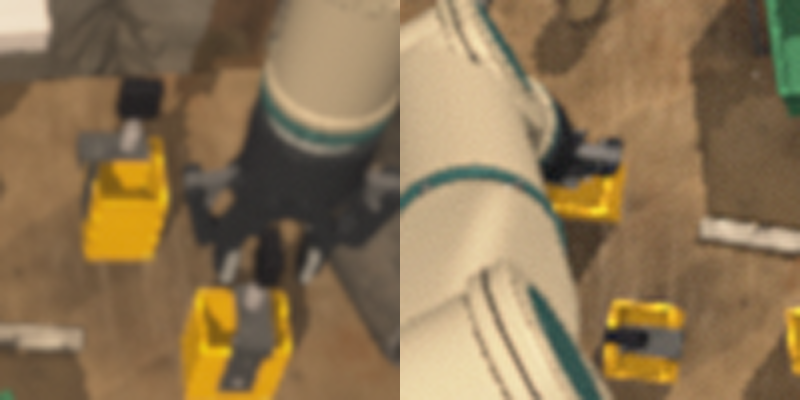

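The handle (crop x of about 268) lies between the fingers (230 and 312), centred to within about 2 mm, so I'll close.

Emit:
{"fn": "step_arm", "kwargs": {
  "plan": [
    {"dx": 0,"dy": 0,"dz": 0,"ax": 0,"ay": 0,"az": 0,"gripper": 0.25},
    {"dx": 0,"dy": 0,"dz": 0,"ax": 0,"ay": 0,"az": 0,"gripper": 0.1},
    {"dx": 0,"dy": 0,"dz": 0,"ax": 0,"ay": 0,"az": 0,"gripper": 0},
    {"dx": 0,"dy": 0,"dz": 0,"ax": 0,"ay": 0,"az": 0,"gripper": 0},
    {"dx": 0,"dy": 0,"dz": 0,"ax": 0,"ay": 0,"az": 0,"gripper": 0},
    {"dx": 0,"dy": 0,"dz": 0,"ax": 0,"ay": 0,"az": 0,"gripper": 0}
  ]
}}

```text
clock: 3.25
eef_pos: [476.3, 241.9, 158.6]
tool_rot: [3.141, 0.001, 3.055]
force: [-0.1, 2.5, 1.6]
width: 13.4
gripper_force: 61.0
```

Emit:
{"fn": "step_arm", "kwargs": {
  "plan": [
    {"dx": 0,"dy": 0,"dz": -0.02,"ax": 0,"ay": 0,"az": 0,"gripper": 0},
    {"dx": 0,"dy": 0,"dz": -0.04,"ax": 0,"ay": 0,"az": 0,"gripper": 0},
    {"dx": 0,"dy": 0,"dz": -0.06,"ax": 0,"ay": 0,"az": 0,"gripper": 0},
    {"dx": 0,"dy": 0,"dz": -0.06,"ax": 0,"ay": 0,"az": 0,"gripper": 0},
    {"dx": 0,"dy": 0,"dz": -0.06,"ax": 0,"ay": 0,"az": 0,"gripper": 0},
    {"dx": 0,"dy": 0,"dz": -0.04,"ax": 0,"ay": 0,"az": 0,"gripper": 0},
    {"dx": 0,"dy": 0,"dz": 0,"ax": 0,"ay": 0,"az": 0,"gripper": 0}
  ]
}}

```text
clock: 4.12
eef_pos: [476.4, 241.5, 243.4]
tool_rot: [3.141, 0.001, 3.055]
force: [0.3, 0.2, -3.0]
width: 13.3
gripper_force: 60.4
```

```bash
python3 - <<'E'
from h import *
s=ctrl.read_state();print(s['eef_pos'],s['force'],s['width'])
# hook = TCP + 28 mm along bin x (cup yaw 9). target: 30mm on +y side of notch, well over strip top
c,sn=np.cos(np.radians(9)),np.sin(np.radians(9)); ex=np.array([c,sn]);ey=np.array([-sn,c])
n=np.array([561,-62.]); h=n+35*ey; t=h-28*ex
print('tcp above strip',t, 'standoff',t-50*ex); go(*(t-50*ex),240,189)
P=cloud(look('side')).reshape(-1,3);q=P[(abs(P[:,0]-510)<60)&(abs(P[:,1]-240)<35)&(P[:,2]>165)&(P[:,2]<190)]
print(len(q),q.mean(0) if len(q) else 0,q[:,0].max())
E
```

```text
[476.43187973 241.51375067 243.40891861] [ 0.31170603  0.20788814 -2.95615327] 13.306871585289965
tcp above strip [527.86952019 -31.8110731 ] standoff [478.48510316 -39.63279635]
turn az -0.1551 then dx dy dz [ 0.1398 -0.9267  0.0114] rot [3.1408e+00 1.5000e-03 3.0550e+00]
168 [494.32461337 238.00740903 183.21620023] 513.8424257096246
```

Emit:
{"fn": "step_arm", "kwargs": {
  "plan": [
    {"dx": 0,"dy": 0,"dz": 0,"ax": 0,"ay": 0,"az": -0.0775,"gripper": 0},
    {"dx": 0,"dy": 0,"dz": 0,"ax": 0,"ay": 0,"az": -0.0775,"gripper": 0},
    {"dx": 0.02,"dy": -0.05,"dz": 0,"ax": 0,"ay": 0,"az": 0,"gripper": 0},
    {"dx": 0.02,"dy": -0.1,"dz": 0,"ax": 0,"ay": 0,"az": 0,"gripper": 0},
    {"dx": 0.02,"dy": -0.12,"dz": 0,"ax": 0,"ay": 0,"az": 0,"gripper": 0},
    {"dx": 0.02,"dy": -0.12,"dz": 0,"ax": 0,"ay": 0,"az": 0,"gripper": 0},
    {"dx": 0.02,"dy": -0.12,"dz": 0,"ax": 0,"ay": 0,"az": 0,"gripper": 0},
    {"dx": 0.02,"dy": -0.12,"dz": 0,"ax": 0,"ay": 0,"az": 0,"gripper": 0},
    {"dx": 0.02,"dy": -0.12,"dz": 0,"ax": 0,"ay": 0,"az": 0,"gripper": 0},
    {"dx": 0,"dy": -0.1,"dz": 0,"ax": 0,"ay": 0,"az": 0,"gripper": 0},
    {"dx": 0,"dy": -0.05,"dz": 0,"ax": 0,"ay": 0,"az": 0,"gripper": 0},
    {"dx": 0,"dy": -0.027,"dz": 0,"ax": 0,"ay": 0,"az": 0,"gripper": 0},
    {"dx": 0,"dy": 0,"dz": 0,"ax": 0,"ay": 0,"az": 0,"gripper": 0},
    {"dx": 0,"dy": 0,"dz": 0,"ax": 0,"ay": 0,"az": 0,"gripper": 0}
  ]
}}

```text
clock: 5.92
eef_pos: [477.9, -38.5, 242.4]
tool_rot: [3.141, -0.0, -2.983]
force: [0.4, -0.7, -2.9]
width: 13.5
gripper_force: 60.4
```

```bash
python3 - <<'E'
from h import *
s=ctrl.read_state();print(s['eef_pos'],s['tool_rot'],s['force'])
im=look('side');c=im['color'][110:260,240:400,::-1];cv2.imwrite('pics/h1.png',cv2.resize(c,None,fx=4,fy=4,interpolation=cv2.INTER_CUBIC))
P=cloud(im);np.save('h1.npy',P);R=P.reshape(-1,3)
# strap/hook top: dark points near predicted z = 101+(243-158.6)=~185
q=R[(R[:,2]>178)&(R[:,2]<192)&(abs(R[:,1]+36)<30)&(R[:,0]>465)&(R[:,0]<530)]
r=cv2.minAreaRect(q[:,:2].astype(np.float32));print(len(q),q.mean(0),r,cv2.boxPoints(r).round(1).tolist(),np.sort(q[:,2])[::8].round())
E
```

```text
[477.91669674 -38.5019362  242.43569506] [ 3.14087818e+00 -1.95033902e-04 -2.98296649e+00] [ 0.42636489 -0.65952321 -2.85819615]
145 [494.10233173 -37.3764862  184.13802478] ((489.5103454589844, -37.11677169799805), (50.88886642456055, 23.90455436706543), 8.251628875732422) [[462.6000061035156, -28.899999618530273], [466.0, -52.599998474121094], [516.4000244140625, -45.29999923706055], [513.0, -21.600000381469727]] [178. 180. 182. 182. 183. 183. 183. 183. 184. 184. 184. 185. 185. 185.
 186. 186. 187. 188. 192.]
```

View pics/h1.png

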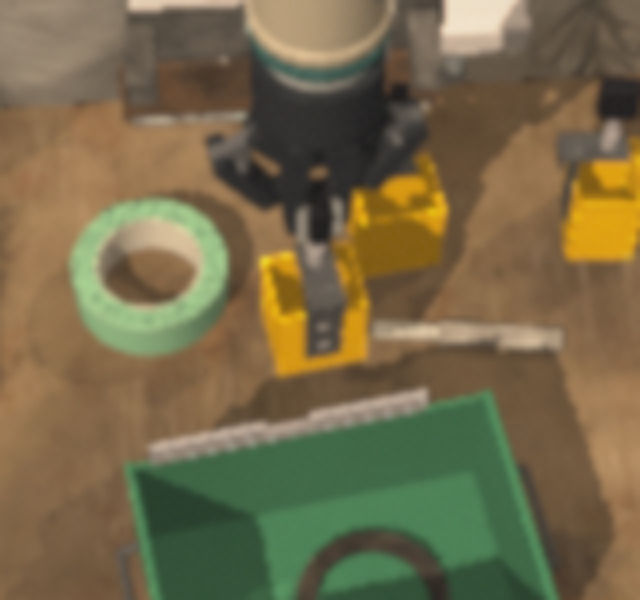

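The hook hangs at crop (325,330), facing the strip. The notch spans about crop x 268 to 312 (full-image px ~312.5, 217).

```bash
python3 - <<'E'
from h import *
im=look('side');T=im['T']
for u,v in((307,218),(312.5,217),(318,215.5),(277.5,224),(347,208.5)):
    d=T[:3,:3]@[(u-im['cx'])/im['fx'],(v-im['cy'])/im['fy'],1];o=T[:3,3]
    print(u,(o+d*(126-o[2])/d[2]).round(1))
P=np.load('side0.npz')['P'].reshape(-1,3)
q=P[(P[:,2]>125)&(P[:,2]<136)&(P[:,0]>530)&(P[:,0]<590)&(P[:,1]>-165)&(P[:,1]<50)]
r=cv2.minAreaRect(q[:,:2].astype(np.float32));print(r,cv2.boxPoints(r).round(1).tolist())
c,sn=np.cos(np.radians(9)),np.sin(np.radians(9)); ex=np.array([c,sn]);ey=np.array([-sn,c])
n=np.array([561,-61.]); t=n+33*ey-29*ex;print(t);go(*t,225,189)
E
```

```text
307 [570.1 -73.1 126. ]
312.5 [568.1 -59.1 126. ]
318 [564.7 -44.9 126. ]
277.5 [ 582.2 -148.   126. ]
347 [549.3  30.4 126. ]
((562.1786499023438, -61.6893310546875), (8.12830638885498, 177.1546630859375), 9.121771812438965) [[544.0999755859375, 25.100000381469727], [572.2000122070312, -149.8000030517578], [580.2000122070312, -148.5], [552.0999755859375, 26.399999618530273]]
[527.19470078 -32.94288425]
turn az 0.0011 then dx dy dz [-0.1649 -0.0069  0.0582] rot [ 3.1411e+00 -1.0000e-04 -2.9828e+00]
```

Emit:
{"fn": "step_arm", "kwargs": {
  "plan": [
    {"dx": -0.055,"dy": -0.003,"dz": 0,"ax": 0,"ay": 0,"az": 0,"gripper": 0},
    {"dx": -0.055,"dy": -0.003,"dz": 0,"ax": 0,"ay": 0,"az": 0,"gripper": 0},
    {"dx": -0.055,"dy": 0,"dz": 0,"ax": 0,"ay": 0,"az": 0,"gripper": 0},
    {"dx": 0,"dy": 0,"dz": 0.03,"ax": 0,"ay": 0,"az": 0,"gripper": 0},
    {"dx": 0,"dy": 0,"dz": 0.028,"ax": 0,"ay": 0,"az": 0,"gripper": 0},
    {"dx": 0,"dy": 0,"dz": 0,"ax": 0,"ay": 0,"az": 0,"gripper": 0},
    {"dx": 0,"dy": 0,"dz": 0,"ax": 0,"ay": 0,"az": 0,"gripper": 0}
  ]
}}

```text
clock: 6.9
eef_pos: [526.9, -33.8, 225.1]
tool_rot: [3.142, -0.0, -2.985]
force: [0.6, -0.8, -3.0]
width: 13.5
gripper_force: 60.5
```

```bash
python3 - <<'E'
from h import *
s=ctrl.read_state();print(s['eef_pos'],s['force'])
im=look('side');R=cloud(im).reshape(-1,3)
z0=101+s['eef_pos'][2]-158.6
q=R[(abs(R[:,2]-z0)<5)&(abs(R[:,1]+33)<25)&(R[:,0]>510)&(R[:,0]<585)]
r=cv2.minAreaRect(q[:,:2].astype(np.float32));b=cv2.boxPoints(r);print(len(q),r,b.round(1).tolist(),np.median(q[:,2]),z0)
a=[im['color'][150:270,260:360,::-1]]
im=look('top');a.append(im['color'][150:270,260:360,::-1])
cv2.imwrite('pics/h2.png',cv2.resize(np.hstack(a),None,fx=4,fy=4,interpolation=cv2.INTER_CUBIC))
E
```

```text
[526.94014733 -33.82648179 225.09431521] [ 0.59308677 -0.82155555 -2.96051738]
140 ((538.525146484375, -32.70061492919922), (47.74351119995117, 24.553096771240234), 8.372285842895508) [[513.0999755859375, -24.0], [516.7000122070312, -48.29999923706055], [563.9000244140625, -41.400001525878906], [560.4000244140625, -17.100000381469727]] 166.9732199891763 167.49431521000648
```

View pics/h2.png

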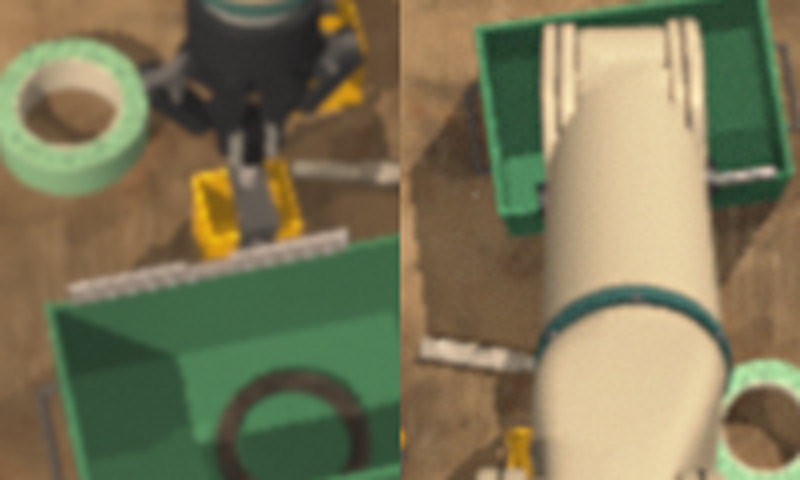

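The hook lip (left crop ~(255,243)) sits just over the strip. The measured gap centre is about 2 mm short of the strip plane, so I'll shift and lower by feel.

Emit:
{"fn": "step_arm", "kwargs": {
  "plan": [
    {"dx": -0.0065,"dy": 0,"dz": 0.02,"ax": 0,"ay": 0,"az": 0,"gripper": 0},
    {"dx": 0,"dy": 0,"dz": 0.03,"ax": 0,"ay": 0,"az": 0,"gripper": 0},
    {"dx": 0,"dy": 0,"dz": 0.015,"ax": 0,"ay": 0,"az": 0,"gripper": 0},
    {"dx": 0,"dy": 0,"dz": 0.01,"ax": 0,"ay": 0,"az": 0,"gripper": 0},
    {"dx": 0,"dy": 0,"dz": 0.01,"ax": 0,"ay": 0,"az": 0,"gripper": 0},
    {"dx": 0,"dy": 0,"dz": 0,"ax": 0,"ay": 0,"az": 0,"gripper": 0},
    {"dx": 0,"dy": 0,"dz": 0,"ax": 0,"ay": 0,"az": 0,"gripper": 0}
  ]
}}

```text
clock: 7.88
eef_pos: [529.3, -33.4, 199.7]
tool_rot: [-3.142, 0.0, -2.985]
force: [-0.0, 0.1, -1.8]
width: 13.0
gripper_force: 60.5
```

```bash
python3 - <<'E'
from h import *
for i in range(5):
    s=ctrl.read_state();im=look('side');print(s['eef_pos'].round(1),s['force'].round(1),s['torque'].round(2))
R=cloud(im).reshape(-1,3);z0=101+s['eef_pos'][2]-158.6
q=R[(abs(R[:,2]-z0)<5)&(abs(R[:,1]+33)<25)&(R[:,0]>510)&(R[:,0]<585)]
r=cv2.minAreaRect(q[:,:2].astype(np.float32));print(len(q),r,np.median(q[:,2]),z0)
E
```

```text
[529.3 -33.4 199.7] [-0.   0.1 -1.8] [ 0.    0.   -0.01]
[529.3 -33.4 199.8] [ 0.3 -0.4 -2.6] [ 0.    0.01 -0.01]
[529.3 -33.4 199.8] [-0.5  0.9 -2.4] [ 0.02 -0.01  0.04]
[529.3 -33.5 199.8] [ 0.2 -0.2 -2.3] [ 0.03  0.02 -0.  ]
[529.2 -33.4 199.7] [-0.1 -0.4 -2.7] [-0.04  0.04  0.01]
142 ((541.52490234375, -32.272911071777344), (48.72001647949219, 24.48552131652832), 10.617753028869629) 141.7007581944497 142.14216141151226
```

Free straddle, with the lip below the strip top. Next I'll lower gently onto the strip.

Emit:
{"fn": "step_arm", "kwargs": {
  "plan": [
    {"dx": 0,"dy": 0,"dz": 0.01,"ax": 0,"ay": 0,"az": 0,"gripper": 0},
    {"dx": 0,"dy": 0,"dz": 0.01,"ax": 0,"ay": 0,"az": 0,"gripper": 0},
    {"dx": 0,"dy": 0,"dz": 0.007,"ax": 0,"ay": 0,"az": 0,"gripper": 0},
    {"dx": 0,"dy": 0,"dz": 0.006,"ax": 0,"ay": 0,"az": 0,"gripper": 0},
    {"dx": 0,"dy": 0,"dz": 0,"ax": 0,"ay": 0,"az": 0,"gripper": 0},
    {"dx": 0,"dy": 0,"dz": 0,"ax": 0,"ay": 0,"az": 0,"gripper": 0}
  ]
}}

```text
clock: 8.88
eef_pos: [529.0, -33.4, 189.8]
tool_rot: [3.142, -0.0, -2.984]
force: [-2.1, 1.0, 2.0]
width: 13.2
gripper_force: 61.1
```

Contact at about 190 mm, with a small -x side force, so I'll ease back 1.5 mm, press a little and start the slide.

Emit:
{"fn": "step_arm", "kwargs": {
  "plan": [
    {"dx": 0.003,"dy": 0,"dz": 0,"ax": 0,"ay": 0,"az": 0,"gripper": 0},
    {"dx": 0.002,"dy": 0,"dz": 0.007,"ax": 0,"ay": 0,"az": 0,"gripper": 0},
    {"dx": 0,"dy": -0.005,"dz": 0.004,"ax": 0,"ay": 0,"az": 0,"gripper": 0},
    {"dx": 0,"dy": -0.006,"dz": 0,"ax": 0,"ay": 0,"az": 0,"gripper": 0},
    {"dx": 0,"dy": -0.006,"dz": 0,"ax": 0,"ay": 0,"az": 0,"gripper": 0},
    {"dx": 0,"dy": -0.006,"dz": 0,"ax": 0,"ay": 0,"az": 0,"gripper": 0},
    {"dx": 0,"dy": -0.006,"dz": 0,"ax": 0,"ay": 0,"az": 0,"gripper": 0},
    {"dx": 0,"dy": 0,"dz": 0,"ax": 0,"ay": 0,"az": 0,"gripper": 0}
  ]
}}

```text
clock: 9.88
eef_pos: [529.1, -42.6, 186.4]
tool_rot: [-3.141, 0.0, -2.985]
force: [0.4, 3.6, 3.7]
width: 13.2
gripper_force: 61.1
```

Emit:
{"fn": "step_arm", "kwargs": {
  "plan": [
    {"dx": 0,"dy": -0.006,"dz": 0,"ax": 0,"ay": 0,"az": 0,"gripper": 0},
    {"dx": 0,"dy": -0.006,"dz": 0,"ax": 0,"ay": 0,"az": 0,"gripper": 0},
    {"dx": 0,"dy": -0.006,"dz": 0,"ax": 0,"ay": 0,"az": 0,"gripper": 0},
    {"dx": 0,"dy": -0.006,"dz": 0,"ax": 0,"ay": 0,"az": 0,"gripper": 0},
    {"dx": 0,"dy": -0.006,"dz": 0,"ax": 0,"ay": 0,"az": 0,"gripper": 0},
    {"dx": 0,"dy": -0.006,"dz": 0,"ax": 0,"ay": 0,"az": 0,"gripper": 0},
    {"dx": 0,"dy": -0.006,"dz": 0,"ax": 0,"ay": 0,"az": 0,"gripper": 0},
    {"dx": 0,"dy": -0.006,"dz": 0,"ax": 0,"ay": 0,"az": 0,"gripper": 0}
  ]
}}

```text
clock: 10.88
eef_pos: [531.3, -56.6, 186.4]
tool_rot: [3.142, -0.0, -2.985]
force: [-0.2, 4.4, 4.1]
width: 12.9
gripper_force: 61.2
```

Emit:
{"fn": "step_arm", "kwargs": {
  "plan": [
    {"dx": 0,"dy": -0.004,"dz": 0,"ax": 0,"ay": 0,"az": 0,"gripper": 0},
    {"dx": 0,"dy": -0.004,"dz": 0,"ax": 0,"ay": 0,"az": 0,"gripper": 0},
    {"dx": 0,"dy": -0.004,"dz": 0,"ax": 0,"ay": 0,"az": 0,"gripper": 0},
    {"dx": 0,"dy": -0.004,"dz": 0,"ax": 0,"ay": 0,"az": 0,"gripper": 0},
    {"dx": 0,"dy": -0.004,"dz": 0,"ax": 0,"ay": 0,"az": 0,"gripper": 0}
  ]
}}

```text
clock: 11.5
eef_pos: [532.2, -62.5, 186.4]
tool_rot: [-3.142, -0.0, -2.985]
force: [-1.1, 4.1, 3.5]
width: 13.2
gripper_force: 61.2
```

Emit:
{"fn": "step_arm", "kwargs": {
  "plan": [
    {"dx": 0,"dy": -0.003,"dz": 0,"ax": 0,"ay": 0,"az": 0,"gripper": 0},
    {"dx": 0,"dy": -0.003,"dz": 0,"ax": 0,"ay": 0,"az": 0,"gripper": 0},
    {"dx": 0,"dy": -0.003,"dz": 0,"ax": 0,"ay": 0,"az": 0,"gripper": 0}
  ]
}}

```text
clock: 11.88
eef_pos: [532.1, -66.3, 185.8]
tool_rot: [-3.141, -0.002, -2.986]
force: [-0.1, -0.0, -2.5]
width: 13.1
gripper_force: 60.3
```

The force fell from +3.5 to -2.5 N, so the hook has dropped into the notch. I'll lower until it rests on the floor.

Emit:
{"fn": "step_arm", "kwargs": {
  "plan": [
    {"dx": 0,"dy": 0,"dz": 0.005,"ax": 0,"ay": 0,"az": 0,"gripper": 0},
    {"dx": 0,"dy": 0,"dz": 0.005,"ax": 0,"ay": 0,"az": 0,"gripper": 0},
    {"dx": 0,"dy": 0,"dz": 0.003,"ax": 0,"ay": 0,"az": 0,"gripper": 0},
    {"dx": 0,"dy": 0,"dz": 0,"ax": 0,"ay": 0,"az": 0,"gripper": 0},
    {"dx": 0,"dy": 0,"dz": 0,"ax": 0,"ay": 0,"az": 0,"gripper": 0}
  ]
}}

```text
clock: 12.5
eef_pos: [532.3, -65.5, 182.6]
tool_rot: [-3.141, -0.001, -2.985]
force: [-3.1, -1.8, 2.3]
width: 13.3
gripper_force: 61.2
```

```bash
python3 - <<'E'
from h import *
for i in range(4):
    s=ctrl.read_state();im=look('side');print(s['eef_pos'].round(1),s['force'].round(1))
R=cloud(im).reshape(-1,3);z0=101+s['eef_pos'][2]-158.6
q=R[(abs(R[:,2]-z0)<6)&(abs(R[:,1]+61)<25)&(R[:,0]>510)&(R[:,0]<572)]
print(len(q),cv2.minAreaRect(q[:,:2].astype(np.float32)),np.median(q[:,2]),z0)
cv2.imwrite('pics/n1.png',cv2.resize(im['color'][140:250,260:370,::-1],None,fx=5,fy=5,interpolation=cv2.INTER_CUBIC))
E
```

```text
[532.3 -65.5 182.6] [-3.1 -1.8  2.3]
[532.3 -65.5 182.6] [-2.5 -1.1  2.6]
[532.3 -65.5 182.5] [-2.8 -2.7  2.2]
[532.4 -65.4 182.5] [-3.2 -2.   2. ]
169 ((546.5972290039062, -59.05841827392578), (47.494361877441406, 48.507598876953125), 82.72515106201172) 125.4768468122154 124.92312023097898
```

View pics/n1.png

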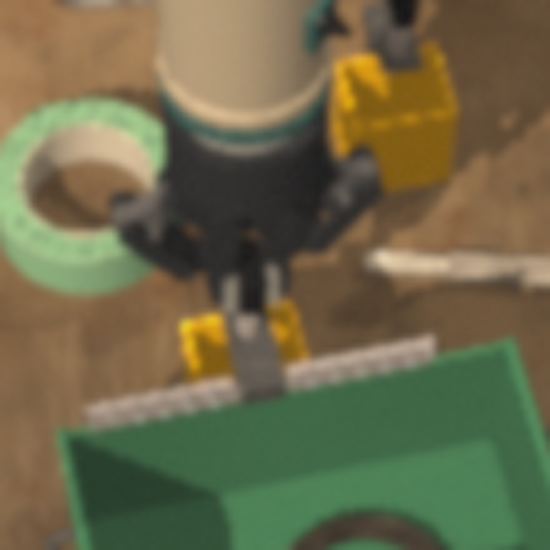

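The hook sits in the notch at crop (262,385), strap top at about 125 mm as expected. I'll relieve the small side loads before releasing.

Emit:
{"fn": "step_arm", "kwargs": {
  "plan": [
    {"dx": 0.003,"dy": -0.002,"dz": 0,"ax": 0,"ay": 0,"az": 0,"gripper": 0},
    {"dx": 0.003,"dy": -0.002,"dz": -0.001,"ax": 0,"ay": 0,"az": 0,"gripper": 0},
    {"dx": 0,"dy": 0,"dz": 0,"ax": 0,"ay": 0,"az": 0,"gripper": 0},
    {"dx": 0,"dy": 0,"dz": 0,"ax": 0,"ay": 0,"az": 0,"gripper": 0}
  ]
}}

```text
clock: 13.2
eef_pos: [532.0, -65.8, 183.1]
tool_rot: [3.141, 0.002, -2.984]
force: [1.7, 2.0, 2.1]
width: 13.3
gripper_force: 61.1
```

Emit:
{"fn": "step_arm", "kwargs": {
  "plan": [
    {"dx": -0.002,"dy": 0.001,"dz": 0,"ax": 0,"ay": 0,"az": 0,"gripper": 0},
    {"dx": 0,"dy": 0,"dz": -0.001,"ax": 0,"ay": 0,"az": 0,"gripper": 0},
    {"dx": 0,"dy": 0,"dz": 0,"ax": 0,"ay": 0,"az": 0,"gripper": 0},
    {"dx": 0,"dy": 0,"dz": 0,"ax": 0,"ay": 0,"az": 0,"gripper": 0.25},
    {"dx": 0,"dy": 0,"dz": 0,"ax": 0,"ay": 0,"az": 0,"gripper": 0.3},
    {"dx": 0,"dy": 0,"dz": 0,"ax": 0,"ay": 0,"az": 0,"gripper": 0.5},
    {"dx": 0,"dy": 0,"dz": 0,"ax": 0,"ay": 0,"az": 0,"gripper": 0.6},
    {"dx": 0,"dy": 0,"dz": 0,"ax": 0,"ay": 0,"az": 0,"gripper": 0.6}
  ]
}}

```text
clock: 14.2
eef_pos: [531.6, -66.2, 183.1]
tool_rot: [-3.142, -0.0, -2.985]
force: [-1.0, 0.4, -0.4]
width: 51.6
gripper_force: 0.0
```

Emit:
{"fn": "step_arm", "kwargs": {
  "plan": [
    {"dx": 0,"dy": 0,"dz": -0.03,"ax": 0,"ay": 0,"az": 0,"gripper": 0.6},
    {"dx": 0,"dy": 0,"dz": -0.06,"ax": 0,"ay": 0,"az": 0,"gripper": 0.6},
    {"dx": 0,"dy": 0,"dz": -0.1,"ax": 0,"ay": 0,"az": 0,"gripper": 0.6},
    {"dx": 0,"dy": 0,"dz": -0.1,"ax": 0,"ay": 0,"az": 0,"gripper": 0.6},
    {"dx": 0,"dy": 0,"dz": -0.1,"ax": 0,"ay": 0,"az": 0,"gripper": 0.6},
    {"dx": 0,"dy": 0,"dz": 0,"ax": 0,"ay": 0,"az": 0,"gripper": 0.6},
    {"dx": 0,"dy": 0,"dz": 0,"ax": 0,"ay": 0,"az": 0,"gripper": 0.6}
  ]
}}

```text
clock: 15.08
eef_pos: [531.2, -66.2, 300.0]
tool_rot: [3.142, -0.0, -2.984]
force: [0.4, 0.4, -0.4]
width: 51.0
gripper_force: 0.0
```

```bash
python3 - <<'E'
from h import *
s=ctrl.read_state();print(s['eef_pos'].round(1),s['force'].round(1))
im=look('side');P=cloud(im);R=P.reshape(-1,3)
for lo,hi in((119,131),(160,205)):
    q=R[(R[:,2]>lo)&(R[:,2]<hi)&(abs(R[:,1]+62)<16)&(R[:,0]>490)&(R[:,0]<580)]
    print(len(q),q.mean(0).round(1),q.max(0).round(1),cv2.minAreaRect(q[:,:2].astype(np.float32)))
cv2.imwrite('pics/n2.png',cv2.resize(im['color'][120:260,230:400,::-1],None,fx=4,fy=4,interpolation=cv2.INTER_CUBIC))
E
```

```text
[531.2 -66.2 300. ] [ 0.4  0.4 -0.4]
149 [548.8 -64.  124.6] [569.7 -47.1 130.6] ((544.2382202148438, -62.92068862915039), (50.655887603759766, 30.949289321899414), 1.1281121969223022)
107 [533.9 -66.9 186.2] [545.8 -58.4 197.8] ((529.9060668945312, -66.85823059082031), (32.333560943603516, 14.160040855407715), 7.72634220123291)
```

View pics/n2.png

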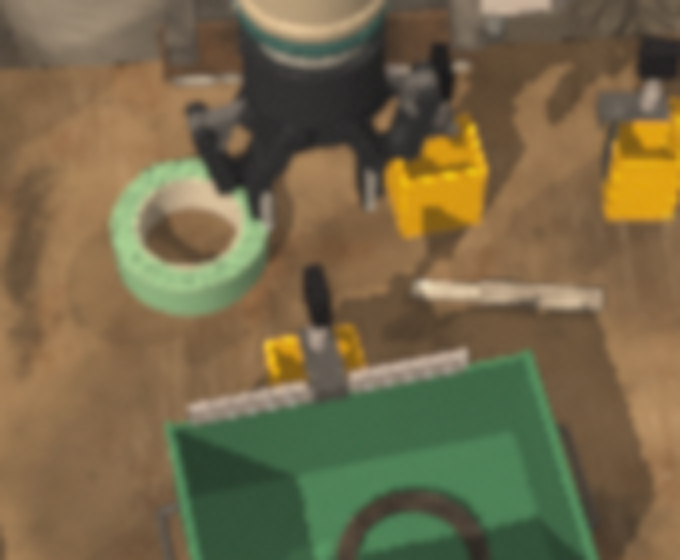

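The cup hangs in the notch (crop (325,370)) with its handle upright at (318,295). The gripper is clear and the other things are where they were. I'll wait a second, confirm it's still, then hand in.

Emit:
{"fn": "step_arm", "kwargs": {
  "plan": [
    {"dx": 0,"dy": 0,"dz": -0.05,"ax": 0,"ay": 0,"az": 0,"gripper": 0.6},
    {"dx": 0,"dy": 0,"dz": 0,"ax": 0,"ay": 0,"az": 0,"gripper": 0.6},
    {"dx": 0,"dy": 0,"dz": 0,"ax": 0,"ay": 0,"az": 0,"gripper": 0.6},
    {"dx": 0,"dy": 0,"dz": 0,"ax": 0,"ay": 0,"az": 0,"gripper": 0.6},
    {"dx": 0,"dy": 0,"dz": 0,"ax": 0,"ay": 0,"az": 0,"gripper": 0.6},
    {"dx": 0,"dy": 0,"dz": 0,"ax": 0,"ay": 0,"az": 0,"gripper": 0.6},
    {"dx": 0,"dy": 0,"dz": 0,"ax": 0,"ay": 0,"az": 0,"gripper": 0.6}
  ]
}}

```text
clock: 16.0
eef_pos: [531.6, -66.2, 315.0]
tool_rot: [3.142, -0.0, -2.985]
force: [0.3, -0.5, 0.0]
width: 51.1
gripper_force: 0.0
```

```bash
python3 - <<'E'
from h import *
R=cloud(look('side')).reshape(-1,3)
m=[]
for lo,hi in((119,131),(160,205)):
    q=R[(R[:,2]>lo)&(R[:,2]<hi)&(abs(R[:,1]+62)<16)&(R[:,0]>490)&(R[:,0]<580)];m.append(q.mean(0));print(len(q),q.mean(0).round(1),q.max(0).round(1))
if np.linalg.norm(m[0]-[548.8,-64,124.6])<2 and np.linalg.norm(m[1]-[533.9,-66.9,186.2])<2: print(ctrl.finish_job())
E
```

```text
146 [548.4 -64.1 124.5] [568.5 -47.  130.7]
107 [533.9 -66.9 186.3] [545.4 -58.5 198.7]
the job is handed in; nothing more can be done
None
```

The yellow cup hangs upright and still with its hook down in the strip's notch, the gripper is clear, and the job was handed in at about 16 s; no verdict was returned.

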